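# Close the dust-extractor filter box

## Robot

A 6-joint arm with a two-finger parallel gripper is mounted at the origin on the work surface. World frame = base frame: x ahead of the robot, y to its left, z up, the work surface at z = 0. Lengths are in mm, angles in rad, forces in N, time in s.
With the tool pointing down it reaches from about 275 to 1000 mm from the base axis. Payload 8.4 kg.
Tool frame: the origin (TCP) lies midway between the tips of the shut fingers; the grasp point (between the pads) lies 19 mm behind it; z points along the fingers, y is the line along which they close (so a half turn about z gives the same grasp; the last joint's range is limited). The gripper opens to 85 mm and grips with 20 to 120 N. Pads are 22 mm wide; open, the fingers measure 114 mm over their backs; the gripper's body (76 mm by 85 mm) begins 54 mm behind the grasp point. The pads swing forward as they close: fully open they stand 13 mm farther back than shut.
Start: joints at [-1.167, 0.353, 1.633, -0, 1.155, -0.002], TCP at [246.72, -574.245, 231.281] pointing down, gripper open.
Joint ranges: [-2.63, 2.63], [-0.92, 2.1], [0.06, 2.66], [-1.3, 4.44], [0, 2.69], [-3.02, 3.02]. Speed limits (rad/s): [2.22, 2.22, 2.79, 3.14, 3.14, 3.14].

## Interface

Orientations are given as [roll, pitch, yaw] about the fixed x, y, z axes, in that order (R = Rz(yaw) Ry(pitch) Rx(roll)).
In Python, from rig import monitor, imaging, r gives the robot as it stands.
- The arm moves only by the tool drive_tool, never from a script. Its argument "plan" is a list of rows, each an object of numbers: "x", "y", "z": the shift along the tool's x, y, z in units of 50 mm (1.0 is 50 mm); "ax", "ay", "az": the turn, a rotation vector about the tool's x, y, z in units of 6 degrees (1.0 is 6 degrees); "hand": the finger opening in mm, from 0 to 85.4. In form: [{"x": .., "y": .., "z": .., "ax": .., "ay": .., "az": .., "hand": ..}, ...]. A call has 1 to 8 rows; each row is the pose to reach, as a shift and turn from the pose commanded when the call began, along the tool's axes at that moment; what a row does not reach only later rows make up. A row lasts 1/10 s, in which the tool goes at most 50 mm and 8.59 degrees, less where a joint would pass 70% of its speed; a pose out of reach is approached as far as the arm can. A call with a gripper value outside its range is refused whole. The fingers move at their own pace and stop on an object; "grip_force" is the grip in N (left out, the last holds). Time passes only in rows, so rows that repeat a pose let the fingers close. It gives the time, the measured TCP pose, the force, the opening and the grip force at its end, in the units of the state.
- monitor.sense(): the state, without advancing time (a new reading comes with each control period).
- imaging.grab_frame(name): name is "scene" or "top"; returns the picture (420x560x3 uint8, red, green, blue); there is no depth.
- imaging.camera_info(name): a dict with "mtx" (3x3 intrinsics, pixels), "R" (3x3) and "t" (3): a world point X has camera coordinates R X + t. Camera axes: x right, y down, z forward; pixel columns grow to the right and rows downward; lengths in mm; the calibration is good to about 2 mm. A picture is of the moment at which its call begins. camera_info takes no time and is no camera call.
- r.sign_off(): hands the job in; it is judged then, once.
The state is a dict: "clock": time; "qpos": joint angles; "qvel": joint speeds; "joint_efforts": joint torques, N m; "eef_pos": TCP position; "tcp_rot": TCP orientation; "contact_force": force on the tool from outside, world axes, zero at the start; "wrist_torque": the same for the moment, N m; "opening": opening from 0.0 (shut) to 1.0 (fully open); "grasp_force": force on a finger pad.
Only numpy, scipy, OpenCV 4.12 (cv2) and the standard library are available. Lean on these libraries where they do the work, as an engineer would, in place of code of your own. Each camera call takes 0.05 s, during which the arm holds its last target. There are 200 camera calls.

## Task

Close the open filter box of the dust extractor with the longer of the two metal covers with black grips lying beside it: tilt it so that its edge farther from the grip goes down and in under the box's steel lip, then, with that edge still under the lip, lower the other edge until the cover lies flat inside the rim, and let go. Leave the shorter cover lying where it is.

Things in the scene. Friction and masses are not known exactly. Their poses are not given: they have to be found in the camera images.
- filter_box: Fixed grey box, 220 (x) x 174 (y) mm, yaw up to 23 deg. Origin: centre of underside. In its open top a ledge at z 80 all round, x -102 to 102, y -79 to 79, inside an 8 mm rim with top at z 102 (+x end and sides). Steel lip over the -x end (robot's side). Home: cover flat on the ledge, -x edge under the lip; play 24 mm in x, 28 in y. Goes in only tilted. Spigot on +x end, below the rim.
- lip_edge (a point): Middle of the lip's free lower edge, at (-58, 0, 106) mm in the box frame. The lip roofs the tray's -x end over its whole width: x -110 to -58, underside 106 (26 mm above the ledge), top 111; the slot under it is 44 mm deep, to the end wall at x = -102. Axes as the box.
- long_cover: Cover to fit: loose flat aluminium plate 180 (x) x 130 (y) x 6 mm, 0.2 to 0.4 kg, flat on the bench left or right of the box, -x edge towards the robot, yaw up to 29 deg. Origin: centre of underside. Black upright grip bar, 14 (x) x 70 (y) mm, centred at x = +20, y = 0, top 48 mm above the underside. Its -x edge, 110 mm from the grip, goes under the lip.
- short_cover: Leave it lying: same kind of cover and grip (grip at x = +10), but only 110 (x) x 130 (y) x 6 mm, on the other side of the box. Origin: centre of underside.
Not all that is in view belongs to the job. Leave any red look-alike of the long_cover alone.

How it is judged (in metres and radians):
On the way:
1. the long cover's edge far from the grip reaches at least 8 mm under the lip while the cover is still tilted by over 3 degrees (x of lip_edge in the frame of long_cover between -0.082 and -0.04 m and y of lip_edge in the frame of long_cover between -0.03 and 0.03 m and z of lip_edge in the frame of long_cover between 0.004 and 0.04 m and angle between long_cover's own z axis and vertical above 0.052 rad), for 0.1 s.
At the end, for the whole second after the job is handed in: Long cover flat on the ledge inside the rim (height within 5 mm, tilt under 3 degrees), within 16 mm lengthwise and 18 mm sideways of the tray centre, in line within 11 degrees, its edge far from the grip 8 mm or more under the lip, at rest; short cover within 30 mm of its start (z of long_cover in the frame of filter_box between 0.075 and 0.085 m and x of long_cover in the frame of filter_box between -0.016 and 0.016 m and y of long_cover in the frame of filter_box between -0.018 and 0.018 m and x of lip_edge in the frame of long_cover above -0.082 m and angle between long_cover's own z axis and vertical below 0.05 rad and angle between the x axis of long_cover and the x axis of filter_box, either way round below 0.2 rad and linear speed of long_cover below 0.02 m/s and distance of short_cover from where it was at the start of the episode below 0.03 m); the robot touches nothing.
It fails at once if the short cover is moved by more than 30 mm (distance of short_cover from where it was at the start of the episode above 0.03 m).
It also fails if it takes over 43 s, if anything falls off the work surface, if the arm or the gripper's body presses on something with over 40 N, if the wrist force passes 120 N, or if a joint passes its speed limit or range.

## Working session

There is one attempt and no reset: what is moved stays moved. The work goes in short steps, Python scripts to look and compute and a tool call to move; the robot and the scene stay as the last step left them, time stands still between calls to the robot, and variables do not carry over. Pictures are saved under pics/ and viewed, at most 10 in all, crops included, and the job is handed in when it is done.

Besides the shell and the picture viewer there is one more tool, called as name(argument=value, ...) on one line, values as JSON. drive_tool: Moves the arm, as the interface text tells. Its arguments: {"type":"object","properties":{"plan":{"type":"array","items":{"type":"object","properties":{"x":{"type":"number"},"y":{"type":"number"},"z":{"type":"number"},"ax":{"type":"number"},"ay":{"type":"number"},"az":{"type":"number"},"hand":{"type":"number"}}}},"grip_force":{"type":"number"}},"required":["plan"]}

```bash
mkdir -p pics; python3 - <<'E'
from rig import monitor, imaging, r
import cv2,numpy as np
for n in("scene","top"):
    f=imaging.grab_frame(n); cv2.imwrite(f"pics/{n}0.png",f[:,:,::-1])
    c=imaging.camera_info(n); print(n,np.round(c["mtx"],1).tolist(),np.round(c["R"],4).tolist(),np.round(c["t"],1).tolist(), (-c["R"].T@c["t"]).round())
print(monitor.sense())
E
```

```text
scene [[467.3, 0.0, 279.6], [0.0, 467.3, 211.6], [0.0, 0.0, 1.0]] [[-0.5661, 0.8243, 0.0043], [0.7248, 0.5002, -0.4738], [-0.3927, -0.2651, -0.8806]] [136.6, -336.3, 1610.0] [ 953.  482. 1258.]
top [[542.1, 0.0, 292.6], [0.0, 542.1, 212.4], [0.0, 0.0, 1.0]] [[0.0163, -0.9999, 0.0043], [-0.9939, -0.0166, -0.1093], [0.1093, -0.0025, -0.994]] [115.8, 443.0, 1641.1] [ 259.  127. 1679.]
{'clock': 0.1, 'qpos': array([-1.16741404e+00,  3.53576882e-01,  1.63406361e+00, -4.64723757e-06,
        1.15521714e+00, -2.35016597e-03]), 'qvel': array([-0.00025379, -0.00161952, -0.00316396,  0.00251077,  0.00334642,
        0.00063728]), 'joint_efforts': array([ 4.11087767e-04, -6.06357837e+01, -3.42821181e+01, -5.97472109e-06,
        3.89466702e-03, -3.99608155e-05]), 'eef_pos': array([ 246.53874096, -573.84621079,  230.6363679 ]), 'tcp_rot': array([-3.14032767e+00,  1.27637692e-06,  4.05734328e-01]), 'contact_force': array([ 0.61669363, -0.54818191, -0.20896134]), 'wrist_torque': array([ 0.06431965, -0.08271787,  0.03027351]), 'grasp_force': 0.0, 'opening': 0.9964511739481753}
```

View pics/scene0.png

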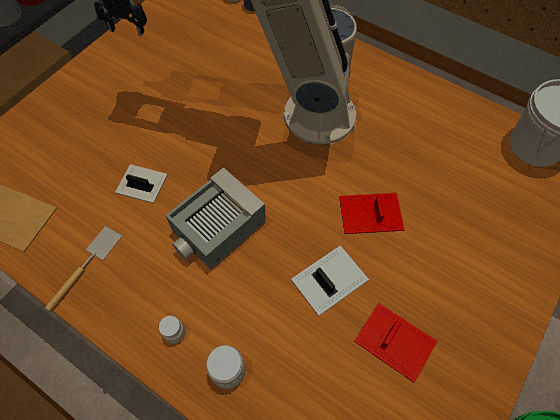

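View pics/top0.png

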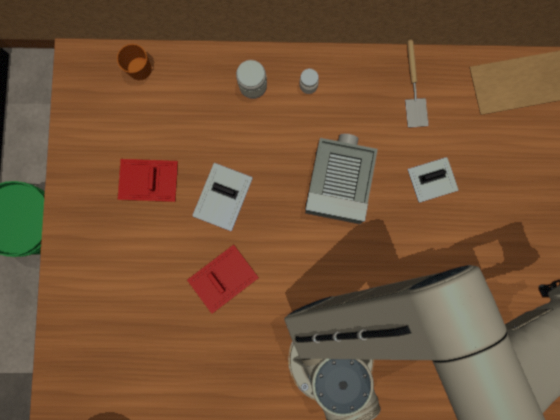

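The scene view shows the long cover at about (330,280), the box at (215,215) and the short cover at (140,183). In the top view they're at (223,197), (341,180) and (433,179), and the red look-alikes are off to the left.

```bash
cat > h.py <<'E'
import cv2,numpy as np
from rig import imaging,monitor
C={n:imaging.camera_info(n) for n in("scene","top")}
def ray(n,p):
    c=C[n]; d=c["R"].T@np.linalg.inv(c["mtx"])@np.array([p[0],p[1],1.]); return -c["R"].T@c["t"],d
def plane(n,p,z):
    o,d=ray(n,p); return o+d*(z-o[2])/d[2]
def tri(ps,pt):
    A=[];b=[]
    for n,p in(("scene",ps),("top",pt)):
        o,d=ray(n,p); d=d/np.linalg.norm(d); P=np.eye(3)-np.outer(d,d); A.append(P);b.append(P@o)
    X=np.linalg.solve(sum(A),sum(b)); return X,[np.linalg.norm(A[i]@X-b[i]) for i in(0,1)]
def proj(n,X):
    c=C[n]; q=c["mtx"]@(c["R"]@np.asarray(X)+c["t"]); return q[:2]/q[2]
E
python3 - <<'E'
from h import *
for n,wins in(("scene",((330,280),(140,183))),("top",((223,197),(433,179)))):
    f=cv2.imread(f"pics/{n}0.png"); h=cv2.cvtColor(f,cv2.COLOR_BGR2HSV)
    for w in wins:
        x,y=w; m=np.zeros(f.shape[:2],np.uint8)
        s=(slice(y-45,y+45),slice(x-45,x+45))
        m[s]=((h[s][...,1]<70)).astype(np.uint8)*255
        cs,_=cv2.findContours(m,cv2.RETR_EXTERNAL,cv2.CHAIN_APPROX_NONE); c=max(cs,key=cv2.contourArea)
        q=cv2.minAreaRect(c); hull=cv2.convexHull(c); ap=cv2.approxPolyDP(hull,5,True)[:,0]
        P=np.array([plane(n,p,6) for p in ap])
        print(n,w,cv2.contourArea(c),ap.tolist(),P[:,:2].round().tolist(),[round(np.linalg.norm(P[i]-P[i-1])) for i in range(len(P))])
        m2=np.zeros_like(m); cv2.drawContours(m2,[c],-1,255,-1); m2=cv2.erode(m2,np.ones((3,3))) 
        g=((f.max(2)<75)&(m2>0)).astype(np.uint8); cs,_=cv2.findContours(g,cv2.RETR_EXTERNAL,cv2.CHAIN_APPROX_NONE)
        if cs: c=max(cs,key=cv2.contourArea); print(" grip",cv2.boxPoints(cv2.minAreaRect(c)).round(1).tolist())
def crop(n,x,y,w,h,k):
    f=cv2.imread(f"pics/{n}0.png")[y:y+h,x:x+w]; return cv2.resize(f,None,fx=k,fy=k,interpolation=cv2.INTER_CUBIC)
a=crop("scene",160,165,110,105,3.6); b=crop("top",295,125,90,105,3.6)
c=crop("scene",285,240,90,80,2.4);d=crop("top",185,155,75,80,2.4)
A=np.hstack([a,b]);B=np.hstack([c,d]);B=cv2.copyMakeBorder(B,0,0,0,A.shape[1]-B.shape[1],cv2.BORDER_CONSTANT)
print(a.shape,c.shape,np.vstack([A,B]).shape); cv2.imwrite("pics/crop.png",np.vstack([A,B]))
E
```

```text
scene (330, 280) 2697.0 [[340, 246], [368, 280], [318, 315], [291, 279]] [[389.0, 316.0], [434.0, 435.0], [599.0, 372.0], [555.0, 254.0]] [177, 127, 176, 126]
 grip [[310.6000061035156, 274.0], [319.29998779296875, 266.8999938964844], [338.0, 290.20001220703125], [329.20001220703125, 297.20001220703125]]
scene (140, 183) 1195.5 [[130, 164], [166, 174], [153, 202], [115, 191]] [[525.0, -388.0], [488.0, -268.0], [588.0, -233.0], [626.0, -357.0]] [106, 126, 106, 129]
 grip [[123.5, 185.10000610351562], [126.69999694824219, 173.5], [154.3000030517578, 181.10000610351562], [151.1999969482422, 192.60000610351562]]
top (223, 197) 2357.5 [[214, 163], [251, 177], [231, 230], [193, 216]] [[594.0, 372.0], [552.0, 255.0], [385.0, 313.0], [426.0, 432.0]] [178, 124, 177, 126]
 grip [[211.3000030517578, 189.5], [214.1999969482422, 181.89999389648438], [237.60000610351562, 190.89999389648438], [234.6999969482422, 198.5]]
top (433, 179) 1407.0 [[446, 157], [457, 190], [418, 201], [408, 169]] [[626.0, -356.0], [522.0, -389.0], [485.0, -267.0], [586.0, -237.0]] [126, 109, 128, 105]
 grip [[418.5, 176.0], [444.1000061035156, 168.10000610351562], [446.5, 175.8000030517578], [420.79998779296875, 183.6999969482422]]
(378, 396, 3) (192, 216, 3) (570, 720, 3)
```

View pics/crop.png

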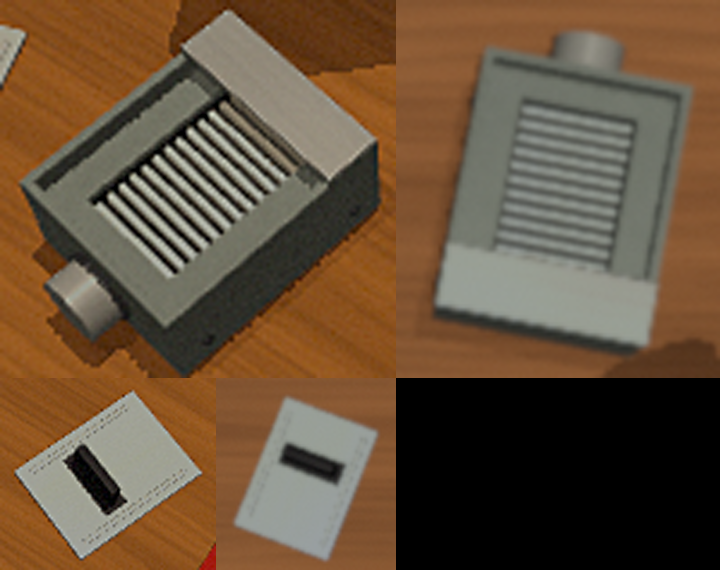

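In the crop I can read the lip corners, the rim corners and the grip. Next I'll triangulate them and fit the poses.

```bash
python3 - <<'E'
from h import *
S=lambda u,v:(160+u/3.6-.4,165+v/3.6-.4)
T=lambda u,v:(295+(u-396)/3.6-.4,125+v/3.6-.4)
pts=[((-110,87,111),S(378,141),T(436,310)),((-110,-87,111),S(229,11),T(648,347)),((-58,87,111),S(327,182),T(447,240)),((-58,-87,111),S(181,46),T(657,286)),((110,-87,102),S(22,184),T(691,88)),((110,87,102),S(165,326),T(486,48))]
L=[];W=[]
for l,s,t in pts:
    X,e=tri(s,t); print(l,X.round(1),np.round(e,1)); L.append(l);W.append(X)
L=np.array(L,float);W=np.array(W)
a=L[:,:2]-L[:,:2].mean(0);b=W[:,:2]-W[:,:2].mean(0)
y=np.arctan2((a[:,0]*b[:,1]-a[:,1]*b[:,0]).sum(),(a*b).sum()); R=np.array([[np.cos(y),-np.sin(y)],[np.sin(y),np.cos(y)]])
o=W[:,:2].mean(0)-R@L[:,:2].mean(0); print("box",o.round(1),y, "res",(W[:,:2]-(L[:,:2]@R.T+o)).round(1).tolist(),"dz",(W[:,2]-L[:,2]).round(1))
for n,p in(("scene",[(340,246),(368,280),(318,315),(291,279)]),("top",[(231,230),(193,216),(214,163),(251,177)])):
    P=np.array([plane(n,q,6) for q in p])[:,:2]; d=P[2:].mean(0)-P[:2].mean(0)
    print(n,"cover",P.mean(0).round(1),np.arctan2(d[1],d[0]))
for s,t in zip([(340,246),(368,280),(318,315),(291,279)],[(231,230),(193,216),(214,163),(251,177)]): print(tri(s,t)[0].round(1))
# grip crop
out=[]
for n,(x,y,w,h) in(("scene",(300,258,50,50)),("top",(200,168,50,50))):
    f=cv2.imread(f"pics/{n}0.png")[y:y+h,x:x+w]; out.append(cv2.resize(np.clip(f.astype(float)*2,0,255).astype(np.uint8),None,fx=8,fy=8,interpolation=cv2.INTER_CUBIC))
cv2.imwrite("pics/grip.png",np.hstack(out))
E
```

```text
(-110, 87, 111) [438.8  84.2  97.3] [0.7 0.7]
(-110, -87, 111) [410.4 -87.4 100.6] [0.5 0.5]
(-58, 87, 111) [495.2  76.3 107.3] [0.7 0.7]
(-58, -87, 111) [460.7 -95.2 104.9] [0.9 0.9]
(110, -87, 102) [ 627.2 -123.8   94.7] [0.1 0.1]
(110, 87, 102) [657.9  45.6  98.1] [1. 1.]
box [534.1 -20.1] -0.17608072158878674 res [[-2.2, -0.6], [-0.1, -0.9], [3.0, 0.6], [-1.0, 0.4], [0.1, 1.2], [0.3, -0.7]] dz [-13.7 -10.4  -3.7  -6.1  -7.3  -3.9]
scene cover [494.1 344.4] -0.3591205340820504
top cover [489.5 342.7] -0.3370298763346993
[385.3 314.2  -2.5]
[427.9 434.4  -8.8]
[596.4 372.3  -1.7]
[553.1 254.4   1.9]
```

View pics/grip.png

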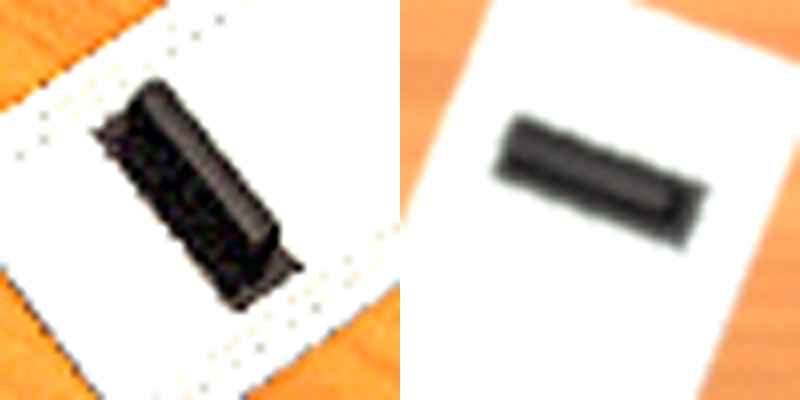

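The grip's top strip is centred at about (207,163) in the left crop and (593,168) in the right one. I'll check its height against that, then write the move helper.

```bash
cat >> h.py <<'E'
from scipy.spatial.transform import Rotation as Ro
def pose(): s=monitor.sense(); return s["eef_pos"],Ro.from_euler("xyz",s["tcp_rot"]),s
def go(pos,yaw,tilt=0):
    """target TCP; yaw = cover x-axis heading; tilt rad: -x edge down. prints command units"""
    Rc=Ro.from_euler("z",yaw)*Ro.from_euler("y",-tilt)
    Rt=Rc*Ro.from_matrix([[0,1,0],[1,0,0],[0,0,-1]])  # tool y = cover x, tool x = cover y, tool z = -cover z
    p,R,s=pose(); d=R.inv().apply(np.asarray(pos)-p)/50; w=(R.inv()*Rt).as_rotvec(degrees=True)/6
    print("pos",p.round(1),"F",s["contact_force"].round(1),"open",round(s["opening"],3),"t",s["clock"]); print("shift",d.round(3),"turn",w.round(2))
E
python3 - <<'E'
from h import *
print(tri((325.5,278),(223.7,188.6)), plane("scene",(325.5,278),48).round(1),plane("top",(223.7,188.6),48).round(1))
go((510,337,180),-.348)
E
```

```text
(array([508.76434912, 335.97777568,  37.14428459]), [np.float64(0.9454117252993883), np.float64(0.9454117252992844)]) [512.3 338.1  48. ] [507.5 333.7  48. ]
pos [ 246.5 -573.8  230.6] F [ 0.6 -0.5 -0.2] open 0.996 t 0.1
shift [ 12.032 -14.657   1.031] turn [-0.01 -0.   -7.8 ]
```

drive_tool(plan=[{"x": 0.63, "y": -0.77, "z": 0}, {"x": 1.26, "y": -1.54, "z": 0.1, "az": -0.8}, {"x": 1.9, "y": -2.3, "z": 0.2, "az": -1.6}, {"x": 2.5, "y": -3.1, "z": 0.3, "az": -2.4}, {"x": 3.15, "y": -3.85, "z": 0.4, "az": -3.2}, {"x": 3.8, "y": -4.6, "z": 0.4, "az": -4}, {"x": 4.4, "y": -5.4, "z": 0.4, "az": -4.8}, {"x": 5.05, "y": -6.15, "z": 0.4, "az": -5.6}])

```text
invalid input
```

```bash
python3 -c "
from h import *
go((510,336.5,180),-.348)"
```

```text
pos [ 246.5 -573.8  230.6] F [ 0.6 -0.5 -0.2] open 0.996 t 0.1
shift [ 12.028 -14.648   1.031] turn [-0.01 -0.   -7.8 ]
```

drive_tool(plan=[{"x": 0.63, "y": -0.77, "z": 0, "ax": 0, "ay": 0, "az": 0, "hand": 85}, {"x": 1.26, "y": -1.54, "z": 0.1, "ax": 0, "ay": 0, "az": -0.8, "hand": 85}, {"x": 1.9, "y": -2.3, "z": 0.2, "ax": 0, "ay": 0, "az": -1.6, "hand": 85}, {"x": 2.5, "y": -3.1, "z": 0.3, "ax": 0, "ay": 0, "az": -2.4, "hand": 85}, {"x": 3.15, "y": -3.85, "z": 0.4, "ax": 0, "ay": 0, "az": -3.2, "hand": 85}, {"x": 3.8, "y": -4.6, "z": 0.4, "ax": 0, "ay": 0, "az": -4, "hand": 85}, {"x": 4.4, "y": -5.4, "z": 0.4, "ax": 0, "ay": 0, "az": -4.8, "hand": 85}, {"x": 5.05, "y": -6.15, "z": 0.4, "ax": 0, "ay": 0, "az": -5.6, "hand": 85}], grip_force=60)

```text
clock: 0.9
eef_pos: [357.0, -190.0, 211.1]
tcp_rot: [-3.141, -0.0, 0.995]
contact_force: [0.1, -0.8, -0.3]
opening: 0.994
grasp_force: 0.0
```

```bash
python3 -c "
from h import *
go((510,336.5,180),-.348)"
```

```text
pos [ 357.  -190.   211.1] F [ 0.1 -0.8 -0.3] open 0.994 t 0.9
shift [10.5   -3.165  0.624] turn [-0.   -0.   -2.17]
```

drive_tool(plan=[{"x": 0.95, "y": -0.29, "z": 0, "ax": 0, "ay": 0, "az": -0.3, "hand": 85}, {"x": 1.9, "y": -0.57, "z": 0, "ax": 0, "ay": 0, "az": -0.6, "hand": 85}, {"x": 2.85, "y": -0.86, "z": 0, "ax": 0, "ay": 0, "az": -0.9, "hand": 85}, {"x": 3.8, "y": -1.15, "z": 0, "ax": 0, "ay": 0, "az": -1.2, "hand": 85}, {"x": 4.75, "y": -1.43, "z": 0, "ax": 0, "ay": 0, "az": -1.5, "hand": 85}, {"x": 5.7, "y": -1.72, "z": 0, "ax": 0, "ay": 0, "az": -1.8, "hand": 85}, {"x": 6.65, "y": -2.0, "z": 0.2, "ax": 0, "ay": 0, "az": -2.17, "hand": 85}, {"x": 7.6, "y": -2.3, "z": 0.4, "ax": 0, "ay": 0, "az": -2.17, "hand": 85}])

```text
clock: 1.7
eef_pos: [468.8, 190.0, 191.4]
tcp_rot: [3.141, -0.0, 1.221]
contact_force: [0.8, -1.2, 0.5]
opening: 0.993
grasp_force: 0.0
```

```bash
python3 -c "
from h import *
go((510,336.5,110),-.348)"
```

```text
pos [468.8 190.  191.4] F [ 0.8 -1.2  0.5] open 0.993 t 1.7
shift [ 3.034 -0.229  1.629] turn [ 0.01 -0.   -0.01]
```

drive_tool(plan=[{"x": 0.8, "y": -0.06, "z": 0.2, "ax": 0, "ay": 0, "az": 0, "hand": 85}, {"x": 1.6, "y": -0.12, "z": 0.5, "ax": 0, "ay": 0, "az": 0, "hand": 85}, {"x": 2.4, "y": -0.2, "z": 0.9, "ax": 0, "ay": 0, "az": 0, "hand": 85}, {"x": 3.0, "y": -0.23, "z": 1.4, "ax": 0, "ay": 0, "az": 0, "hand": 85}, {"x": 3.0, "y": -0.23, "z": 1.7, "ax": 0, "ay": 0, "az": 0, "hand": 85}, {"x": 3.0, "y": -0.23, "z": 1.7, "ax": 0, "ay": 0, "az": 0, "hand": 85}])

```text
clock: 2.3
eef_pos: [507.4, 331.6, 103.7]
tcp_rot: [-3.138, 0.004, 1.221]
contact_force: [0.1, -0.7, -0.3]
opening: 0.995
grasp_force: 0.0
```

```bash
python3 -c "
from h import *
go((510,336.5,60),-.348)
go((510,336.5,13),-.348)
out=[]
for n,(x,y,w,h) in(('scene',(285,210,100,110)),('top',(175,140,100,110))):
    f=np.ascontiguousarray(imaging.grab_frame(n)[:,:,::-1]); out.append(cv2.resize(f[y:y+h,x:x+w],None,fx=4,fy=4,interpolation=cv2.INTER_CUBIC))
cv2.imwrite('pics/near.png',np.hstack(out))"
```

```text
pos [507.4 331.6 103.7] F [ 0.1 -0.7 -0.3] open 0.995 t 2.3
shift [0.115 0.019 0.874] turn [-0.03  0.04 -0.02]
pos [507.4 331.6 103.7] F [ 0.1 -0.7 -0.3] open 0.995 t 2.3
shift [0.119 0.021 1.814] turn [-0.03  0.04 -0.02]
```

View pics/near.png

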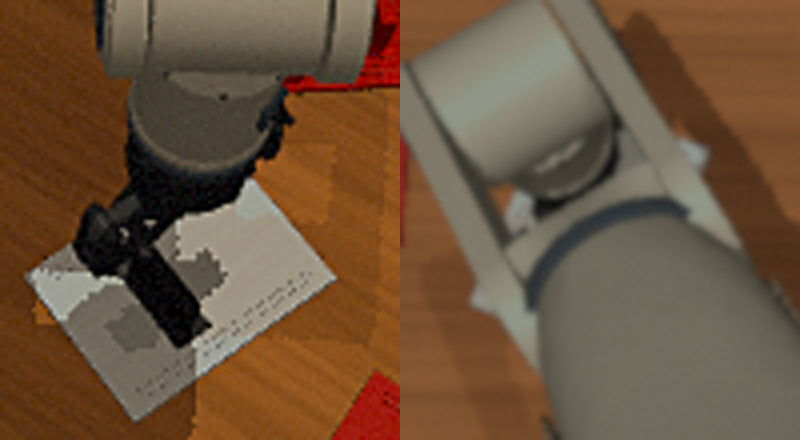

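The near view shows the open fingers straddling the grip bar, at about (165,290) in the left crop. I'll go down and close.

drive_tool(plan=[{"x": 0.03, "y": 0.0, "z": 0.4, "ax": 0, "ay": 0, "az": 0, "hand": 85}, {"x": 0.05, "y": 0.0, "z": 0.8, "ax": 0, "ay": 0, "az": 0, "hand": 85}, {"x": 0.05, "y": 0.0, "z": 1.2, "ax": 0, "ay": 0, "az": 0, "hand": 85}, {"x": 0.05, "y": 0.0, "z": 1.5, "ax": 0, "ay": 0, "az": 0, "hand": 85}, {"x": 0.05, "y": 0.0, "z": 1.7, "ax": 0, "ay": 0, "az": 0, "hand": 85}, {"x": 0.05, "y": 0.0, "z": 1.8, "ax": 0, "ay": 0, "az": 0, "hand": 85}, {"x": 0.05, "y": 0.0, "z": 1.8, "ax": 0, "ay": 0, "az": 0, "hand": 85}])

```text
clock: 3.1
eef_pos: [510.2, 334.6, 16.5]
tcp_rot: [-3.141, 0.0, 1.219]
contact_force: [-0.0, -0.4, 0.5]
opening: 0.993
grasp_force: 0.0
```

drive_tool(plan=[{"x": 0, "y": 0, "z": 0, "ax": 0, "ay": 0, "az": 0, "hand": 40}, {"x": 0, "y": 0, "z": 0, "ax": 0, "ay": 0, "az": 0, "hand": 20}, {"x": 0, "y": 0, "z": 0, "ax": 0, "ay": 0, "az": 0, "hand": 5}, {"x": 0, "y": 0, "z": 0, "ax": 0, "ay": 0, "az": 0, "hand": 5}, {"x": 0, "y": 0, "z": 0, "ax": 0, "ay": 0, "az": 0, "hand": 5}, {"x": 0, "y": 0, "z": 0, "ax": 0, "ay": 0, "az": 0, "hand": 5}, {"x": 0, "y": 0, "z": 0, "ax": 0, "ay": 0, "az": 0, "hand": 5}, {"x": 0, "y": 0, "z": 0, "ax": 0, "ay": 0, "az": 0, "hand": 5}], grip_force=80)

```text
clock: 3.9
eef_pos: [510.4, 335.1, 17.0]
tcp_rot: [3.141, -0.0, 1.219]
contact_force: [-1.6, 0.2, 6.2]
opening: 0.148
grasp_force: 78.8
```

```bash
python3 -c "
from h import *
go((510,336.5,180),-.348)"
```

```text
pos [510.4 335.1  17. ] F [-1.6  0.2  6.2] open 0.148 t 3.9
shift [ 0.025 -0.016 -3.261] turn [ 0.   -0.   -0.03]
```

drive_tool(plan=[{"x": 0, "y": 0, "z": -0.3, "ax": 0, "ay": 0, "az": 0, "hand": 5}, {"x": 0, "y": 0, "z": -0.8, "ax": 0, "ay": 0, "az": 0, "hand": 5}, {"x": 0, "y": 0, "z": -1.5, "ax": 0, "ay": 0, "az": 0, "hand": 5}, {"x": 0, "y": 0, "z": -2.3, "ax": 0, "ay": 0, "az": 0, "hand": 5}, {"x": 0, "y": 0, "z": -3.1, "ax": 0, "ay": 0, "az": 0, "hand": 5}, {"x": 0, "y": 0, "z": -3.7, "ax": 0, "ay": 0, "az": 0, "hand": 5}, {"x": 0, "y": 0, "z": -4, "ax": 0, "ay": 0, "az": 0, "hand": 5}])

```text
clock: 4.6
eef_pos: [511.0, 335.4, 220.2]
tcp_rot: [3.139, -0.003, 1.219]
contact_force: [-0.2, 0.7, -1.7]
opening: 0.146
grasp_force: 78.4
```

```bash
cat >> h.py <<'E'
BO=np.array([534.1,-20.1]); BY=-.176
def edge(xe,ze,deg,y=0,tx=110,tz=17):
    t=np.radians(deg); lx=xe+tx*np.cos(t)-tz*np.sin(t); z=ze+tx*np.sin(t)+tz*np.cos(t)
    c,s=np.cos(BY),np.sin(BY); go((BO[0]+c*lx-s*y,BO[1]+s*lx+c*y,z),BY,t)
E
python3 -c "
from h import *
edge(-40,180,12)"
```

```text
pos [511.  335.4 220.2] F [-0.2  0.7 -1.7] open 0.146 t 4.6
shift [-6.293e+00  4.142e+00  4.000e-03] turn [-1.97  0.15 -1.67]
```

drive_tool(plan=[{"x": -0.4, "y": 0.25, "z": 0, "ax": 0, "ay": 0, "az": -0.1, "hand": 5}, {"x": -1.1, "y": 0.7, "z": 0, "ax": -0.2, "ay": 0, "az": -0.3, "hand": 5}, {"x": -1.9, "y": 1.25, "z": 0, "ax": -0.5, "ay": 0, "az": -0.5, "hand": 5}, {"x": -2.7, "y": 1.75, "z": 0, "ax": -0.8, "ay": 0, "az": -0.7, "hand": 5}, {"x": -3.5, "y": 2.3, "z": 0, "ax": -1.1, "ay": 0.05, "az": -0.9, "hand": 5}, {"x": -4.3, "y": 2.8, "z": 0, "ax": -1.4, "ay": 0.1, "az": -1.1, "hand": 5}, {"x": -5.1, "y": 3.35, "z": 0, "ax": -1.7, "ay": 0.12, "az": -1.4, "hand": 5}, {"x": -5.8, "y": 3.8, "z": 0, "ax": -1.97, "ay": 0.15, "az": -1.67, "hand": 5}])

```text
clock: 5.4
eef_pos: [588.2, -5.1, 215.9]
tcp_rot: [2.935, 0.003, 1.396]
contact_force: [0.5, 1.6, -2.8]
opening: 0.145
grasp_force: 78.3
```

```bash
python3 -c "
from h import *
edge(-40,150,12)"
```

```text
pos [588.2  -5.1 215.9] F [ 0.5  1.6 -2.8] open 0.145 t 5.4
shift [-0.484  0.154  0.573] turn [-0.03  0.03  0.01]
```

drive_tool(plan=[{"x": -0.3, "y": 0.1, "z": 0.1, "ax": 0, "ay": 0, "az": 0, "hand": 5}, {"x": -0.48, "y": 0.15, "z": 0.35, "ax": 0, "ay": 0, "az": 0, "hand": 5}, {"x": -0.48, "y": 0.15, "z": 0.57, "ax": 0, "ay": 0, "az": 0, "hand": 5}, {"x": -0.48, "y": 0.15, "z": 0.57, "ax": 0, "ay": 0, "az": 0, "hand": 5}, {"x": -0.48, "y": 0.15, "z": 0.57, "ax": 0, "ay": 0, "az": 0, "hand": 5}])

```text
clock: 5.9
eef_pos: [597.0, -27.6, 189.3]
tcp_rot: [2.937, 0.002, 1.396]
contact_force: [-0.3, 0.8, -2.8]
opening: 0.151
grasp_force: 78.1
```

```bash
python3 -c "
from h import *
edge(-45,120,12)
f=np.ascontiguousarray(imaging.grab_frame('scene')[:,:,::-1]); cv2.imwrite('pics/s1.png',f)
g=np.ascontiguousarray(imaging.grab_frame('top')[:,:,::-1])
a=cv2.resize(f[120:280,150:290],None,fx=2.8,fy=2.8,interpolation=cv2.INTER_CUBIC)
b=cv2.resize(g[110:270,290:390],None,fx=2.8,fy=2.8,interpolation=cv2.INTER_CUBIC)
# predicted cover corners from TCP pose
p,R,s=pose()
for q in ((-110,65,0),(-110,-65,0),(70,65,0),(70,-65,0)):
    X=p+R.apply([q[1],q[0],17-0]); u=proj('scene',X); v=proj('top',X); print(q,X.round(),u.round(1),v.round(1))
    cv2.circle(a,tuple(int(k) for k in ((u-[150,120]+.5)*2.8)),3,(0,0,255),1); cv2.circle(b,tuple(int(k) for k in ((v-[290,110]+.5)*2.8)),3,(0,0,255),1)
cv2.imwrite('pics/hold.png',np.hstack([a,b]))"
```

```text
pos [597.  -27.6 189.3] F [-0.3  0.8 -2.8] open 0.151 t 5.9
shift [-0.071 -0.204  0.566] turn [-0.05  0.02  0.01]
(-110, 65, 0) [506.  54. 151.] [240.9 206.6] [317.3 185.1]
(-110, -65, 0) [484. -74. 151.] [209.  177.9] [362.1 193.7]
(70, 65, 0) [680.  24. 188.] [188.7 243.3] [329.4 122.4]
(70, -65, 0) [ 657. -104.  188.] [156.2 211.1] [374.8 131. ]
```

View pics/hold.png

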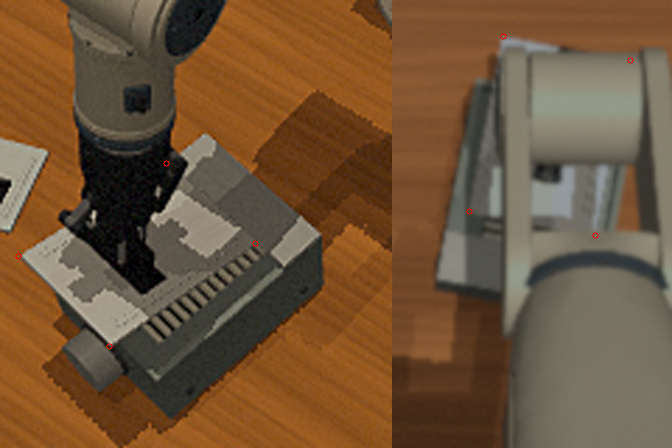

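The overlaid predicted corners sit on the real cover corners, for example (109,347) and (18,256) in the scene crop, so the grasp is as modelled. Now I'll lower the edge into the tray opening.

drive_tool(plan=[{"x": -0.03, "y": -0.08, "z": 0.2, "ax": 0, "ay": 0, "az": 0, "hand": 5}, {"x": -0.07, "y": -0.2, "z": 0.56, "ax": 0, "ay": 0, "az": 0, "hand": 5}, {"x": -0.07, "y": -0.2, "z": 0.56, "ax": 0, "ay": 0, "az": 0, "hand": 5}, {"x": -0.07, "y": -0.2, "z": 0.56, "ax": 0, "ay": 0, "az": 0, "hand": 5}])

```text
clock: 6.4
eef_pos: [592.6, -31.4, 160.5]
tcp_rot: [2.936, 0.003, 1.395]
contact_force: [0.8, -0.1, -1.8]
opening: 0.147
grasp_force: 78.3
```

```bash
python3 -c "
from h import *
edge(-44,87,12)"
```

```text
pos [592.6 -31.4 160.5] F [ 0.8 -0.1 -1.8] open 0.147 t 6.4
shift [ 0.019 -0.13   0.668] turn [-0.04  0.02  0.01]
```

drive_tool(plan=[{"x": 0.02, "y": -0.03, "z": 0.15, "ax": 0, "ay": 0, "az": 0, "hand": 5}, {"x": 0.02, "y": -0.06, "z": 0.3, "ax": 0, "ay": 0, "az": 0, "hand": 5}, {"x": 0.02, "y": -0.1, "z": 0.45, "ax": 0, "ay": 0, "az": 0, "hand": 5}, {"x": 0.02, "y": -0.12, "z": 0.6, "ax": -0.03, "ay": 0, "az": 0, "hand": 5}, {"x": 0.02, "y": -0.13, "z": 0.66, "ax": -0.03, "ay": 0, "az": 0, "hand": 5}, {"x": 0.02, "y": -0.13, "z": 0.66, "ax": -0.03, "ay": 0, "az": 0, "hand": 5}])

```text
clock: 7.0
eef_pos: [593.1, -30.8, 126.4]
tcp_rot: [2.933, 0.003, 1.395]
contact_force: [0.2, -0.3, -2.8]
opening: 0.145
grasp_force: 78.4
```

```bash
python3 -c "
from h import *
edge(-88,86,12)"
```

```text
pos [593.1 -30.8 126.4] F [ 0.2 -0.3 -2.8] open 0.145 t 7.0
shift [ 0.003 -0.862 -0.164] turn [-0.01  0.02  0.  ]
```

drive_tool(plan=[{"x": 0, "y": -0.15, "z": -0.03, "ax": 0, "ay": 0, "az": 0, "hand": 5}, {"x": 0, "y": -0.3, "z": -0.06, "ax": 0, "ay": 0, "az": 0, "hand": 5}, {"x": 0, "y": -0.45, "z": -0.09, "ax": 0, "ay": 0, "az": 0, "hand": 5}, {"x": 0, "y": -0.6, "z": -0.12, "ax": 0, "ay": 0, "az": 0, "hand": 5}, {"x": 0, "y": -0.75, "z": -0.15, "ax": 0, "ay": 0, "az": 0, "hand": 5}, {"x": 0, "y": -0.86, "z": -0.17, "ax": 0, "ay": 0, "az": 0, "hand": 5}, {"x": 0, "y": -0.86, "z": -0.17, "ax": 0, "ay": 0, "az": 0, "hand": 5}, {"x": 0, "y": -0.86, "z": -0.17, "ax": 0, "ay": 0, "az": 0, "hand": 5}])

```text
clock: 7.8
eef_pos: [550.5, -23.0, 126.7]
tcp_rot: [2.931, 0.002, 1.395]
contact_force: [0.8, 0.7, -2.7]
opening: 0.156
grasp_force: 78.4
```

```bash
python3 -c "
from h import *
for d in (8,4,0): edge(-90,[82,83,0,0,85][d//2] if d else 81,d)
f=np.ascontiguousarray(imaging.grab_frame('scene')[:,:,::-1])
a=cv2.resize(f[130:280,150:290],None,fx=4,fy=4,interpolation=cv2.INTER_CUBIC); cv2.imwrite('pics/ins.png',a)"
```

```text
pos [550.5 -23.  126.7] F [ 0.8  0.7 -2.7] open 0.156 t 7.8
shift [ 0.001 -0.043  0.187] turn [0.67 0.02 0.  ]
pos [550.5 -23.  126.7] F [ 0.8  0.7 -2.7] open 0.156 t 7.8
shift [ 0.005 -0.39   2.004] turn [1.34 0.02 0.  ]
pos [550.5 -23.  126.7] F [ 0.8  0.7 -2.7] open 0.156 t 7.8
shift [ 0.002 -0.055  0.575] turn [2.01 0.02 0.  ]
```

View pics/ins.png

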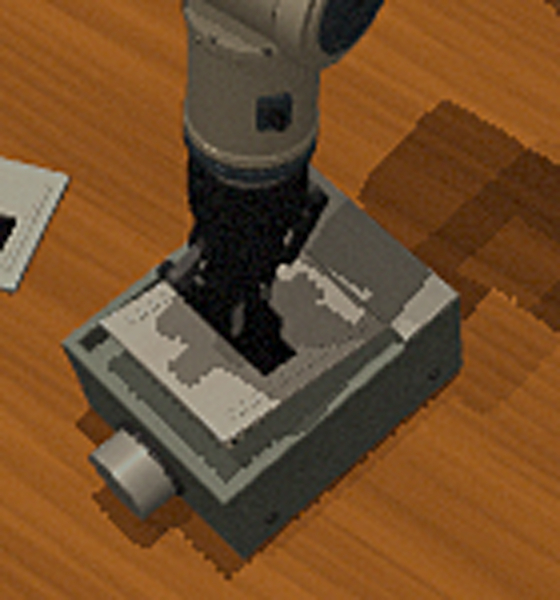

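The cover's far edge runs under the lip at about (390,320), tilted and free of contact, and the near edge sits inside the rim at (170,380). Now I'll flatten it.

drive_tool(plan=[{"x": 0, "y": -0.02, "z": 0.09, "ax": 0.33, "ay": 0, "az": 0, "hand": 5}, {"x": 0, "y": -0.04, "z": 0.19, "ax": 0.67, "ay": 0, "az": 0, "hand": 5}, {"x": 0, "y": -0.045, "z": 0.28, "ax": 1.0, "ay": 0, "az": 0, "hand": 5}, {"x": 0, "y": -0.05, "z": 0.38, "ax": 1.34, "ay": 0, "az": 0, "hand": 5}, {"x": 0, "y": -0.05, "z": 0.46, "ax": 1.7, "ay": 0, "az": 0, "hand": 5}, {"x": 0, "y": -0.055, "z": 0.52, "ax": 2.0, "ay": 0.02, "az": 0, "hand": 5}, {"x": 0, "y": -0.055, "z": 0.55, "ax": 2.0, "ay": 0.02, "az": 0, "hand": 5}, {"x": 0, "y": -0.055, "z": 0.55, "ax": 2.0, "ay": 0.02, "az": 0, "hand": 5}])

```text
clock: 8.65
eef_pos: [553.5, -23.8, 98.7]
tcp_rot: [3.141, 0.0, 1.395]
contact_force: [0.1, -0.5, -2.6]
opening: 0.153
grasp_force: 78.4
```

```bash
python3 -c "
from h import *
edge(-90,80,0)"
```

```text
pos [553.5 -23.8  98.7] F [ 0.1 -0.5 -2.6] open 0.153 t 8.65
shift [0.005 0.005 0.033] turn [ 0.01  0.   -0.  ]
```

drive_tool(plan=[{"x": 0, "y": 0, "z": 0.02, "ax": 0, "ay": 0, "az": 0, "hand": 5}, {"x": 0, "y": 0, "z": 0.03, "ax": 0, "ay": 0, "az": 0, "hand": 5}, {"x": 0, "y": 0, "z": 0.03, "ax": 0, "ay": 0, "az": 0, "hand": 5}, {"x": 0, "y": 0, "z": 0.03, "ax": 0, "ay": 0, "az": 0, "hand": 5}])

```text
clock: 9.05
eef_pos: [553.3, -23.6, 97.7]
tcp_rot: [3.141, 0.0, 1.395]
contact_force: [-0.7, -0.6, -2.4]
opening: 0.146
grasp_force: 78.4
```

drive_tool(plan=[{"x": 0, "y": 0, "z": 0, "ax": 0, "ay": 0, "az": 0, "hand": 20}, {"x": 0, "y": 0, "z": 0, "ax": 0, "ay": 0, "az": 0, "hand": 35}, {"x": 0, "y": 0, "z": 0, "ax": 0, "ay": 0, "az": 0, "hand": 45}, {"x": 0, "y": 0, "z": 0, "ax": 0, "ay": 0, "az": 0, "hand": 45}, {"x": 0, "y": 0, "z": 0, "ax": 0, "ay": 0, "az": 0, "hand": 45}, {"x": 0, "y": 0, "z": 0, "ax": 0, "ay": 0, "az": 0, "hand": 45}])

```text
clock: 9.65
eef_pos: [553.3, -23.7, 97.6]
tcp_rot: [3.141, 0.0, 1.395]
contact_force: [0.1, -0.5, -0.5]
opening: 0.525
grasp_force: 0.0
```

drive_tool(plan=[{"x": 0, "y": 0, "z": -0.2, "ax": 0, "ay": 0, "az": 0, "hand": 45}, {"x": 0, "y": 0, "z": -0.6, "ax": 0, "ay": 0, "az": 0, "hand": 45}, {"x": 0, "y": 0, "z": -1.2, "ax": 0, "ay": 0, "az": 0, "hand": 45}, {"x": 0, "y": 0, "z": -2, "ax": 0, "ay": 0, "az": 0, "hand": 45}, {"x": 0, "y": 0, "z": -2.9, "ax": 0, "ay": 0, "az": 0, "hand": 45}, {"x": 0, "y": 0, "z": -3.5, "ax": 0, "ay": 0, "az": 0, "hand": 45}, {"x": 0, "y": 0, "z": -3.5, "ax": 0, "ay": 0, "az": 0, "hand": 45}])

```text
clock: 10.35
eef_pos: [555.7, -23.7, 278.2]
tcp_rot: [3.133, -0.001, 1.395]
contact_force: [0.1, 0.3, -0.4]
opening: 0.532
grasp_force: 0.0
```

```bash
python3 -c "
from h import *
go((560,-300,300),-.176)
f=np.ascontiguousarray(imaging.grab_frame('scene')[:,:,::-1])
a=cv2.resize(f[130:280,150:290],None,fx=4,fy=4,interpolation=cv2.INTER_CUBIC); cv2.imwrite('pics/end.png',a)"
```

```text
pos [555.7 -23.7 278.2] F [ 0.1  0.3 -0.4] open 0.532 t 10.35
shift [-5.425  1.055 -0.43 ] turn [ 0.09 -0.01  0.  ]
```

View pics/end.png

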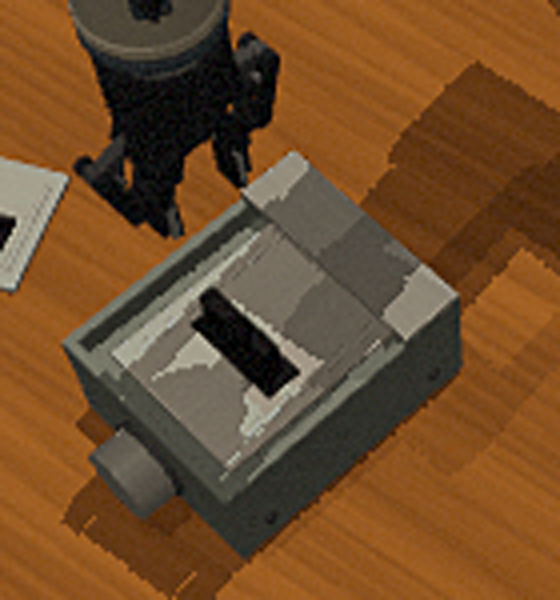

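The cover lies flat inside the rim, with its +x corners at about (112,353) and (222,472). I'll check those numbers against the box before handing in.

```bash
python3 -c "
from h import *
R=np.array([[np.cos(BY),-np.sin(BY)],[np.sin(BY),np.cos(BY)]])
for (u,v),z in (((112,353),86),((222,472),86),((65,345),102),((225,500),102)):
    X=plane('scene',(150+u/4-.4,130+v/4-.4),z); print((R.T@(X[:2]-BO)).round(1))"
```

```text
[ 88.8 -61.4]
[94.7 63. ]
[111.1 -81. ]
[109.9  86.8]
```

```bash
python3 -c "
from rig import r
print(r.sign_off())"
```

```text
the job is handed in; nothing more can be done
None
```

I put the long cover in under the lip at a tilt, laid it flat inside the rim and let go. The last camera check put it within about 2 mm of the tray centre. I handed the job in at about 10.4 s on the robot's clock and left the short cover where it was; the sign-off returned no verdict.

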